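Receive a row of sample containers into the reception rack

ROBOT

A 6-joint arm with a two-finger parallel gripper is mounted at the origin on the work surface. World frame = base frame: x ahead of the robot, y to its left, z up, the work surface at z = 0. Lengths are in mm, angles in rad, forces in N, time in s.
With the tool pointing down it reaches from about 400 to 825 mm from the base axis. Payload 7 kg.
Tool frame: the origin (TCP) lies at the very end of the fingers, on their centre line; the grasp point (between the pads) lies 19 mm behind it; z points along the fingers, y is the line along which they close (so a half turn about z gives the same grasp; the last joint's range is limited). The gripper opens to 88 mm and grips with 3 to 60 N. Pads are 19 mm wide; open, the fingers measure 130 mm over their backs; the gripper's body (78 mm by 193 mm) begins 47 mm behind the grasp point.
Start: joints at [1.56, 0.359, 0.012, 0, -1.224, -0.288], TCP at [198.711, 645.065, 188.261] pointing down, gripper open.
Joint ranges: [-3.07, 3.07], [-1.43, 2.12], [-1.02, 1.25], [-3.03, 1.67], [-3.05, -0], [-3.03, 3.03]. Speed limits (rad/s): [2.39, 2.39, 3.01, 3.14, 3.14, 3.14].

INTERFACE

Orientations are given as a unit quaternion [x, y, z, w].
In Python, from plant import bot gives the robot as it stands. Calls block until the motion is done:
- bot.move_ptp(position, orientation): joint-space move of the TCP to a pose.
- bot.line_to(position, velocity=150, ori=None): straight line of the TCP; ori=None keeps the orientation; velocity is the mean speed in mm/s.
- bot.move_joints(angles): joint-space move.
- bot.move_gripper(opening, force=None): finger opening in mm; force is the grip in N (None keeps the last); returns when the fingers have stopped.
- bot.pause(seconds).
- bot.solve_ik(position, orientation): joint angles nearest the present ones, or None.
- bot.read_state(): the state.
- bot.camera(name): name is "scene" or "top" or "wrist"; returns the picture (384x512x3 uint8, red, green, blue); there is no depth.
- bot.get_calibration(name): a dict with "fx", "fy", "cx", "cy" (pixels), "view" (4x4, takes a point from world to camera coordinates); the wrist camera has in their place "T_tool_cam" (4x4, takes a point from camera to tool coordinates, whose origin is the TCP and whose axes are the flange's). Camera axes: x right, y up, looking along -z (the intrinsics and any distortion apply to the point x, -y, -z); pixel columns grow to the right and rows downward; lengths in mm; the calibration is good to about 2 mm. A picture is of the moment at which its call begins: read the wrist's pose just before it. get_calibration takes no time and is no camera call.
A pose or a line that the arm cannot do raises bot.Unreachable and nothing moves.
- bot.close_job(): hands the job in; it is judged then, once.
The state is a dict: "t": time; "joint_pos": joint angles; "qvel": joint speeds; "tau": joint torques, N m; "tcp_pos": TCP position; "eef_rot": TCP orientation; "contact_force": force on the tool from outside, world axes, zero at the start; "moment": the same for the moment, N m; "width": finger opening in mm; "finger_force": force on a finger pad.
Only numpy, scipy, OpenCV 4.12 (cv2) and the standard library are available. Lean on these libraries where they do the work, as an engineer would, in place of code of your own. Each camera call takes 0.05 s, during which the arm holds its last target. There are 200 camera calls.

TASK

Book in the delivery: move the four sample containers from the courier's white rack to the black reception rack, each standing in the well marked with the colour of its cap, so that the new row follows the order of the coloured markings. Keep the containers upright, set them down rather than dropping them, and leave the white-capped one that has already been received where it stands.

Things in the scene. Friction and masses are not known exactly. Their poses are not given: they have to be found in the camera images.
- red_container (a point): Sealed sample container with a red screw cap: a round bottle on a flat foot, 100 mm tall, white body 28 mm across, red cap 31 mm across over the top 24 mm; about 50 g. This point is its centre, 50 mm above its underside; z runs up its axis. It starts in a well of the courier rack. Grip it above the rack, fingers closing across the row (no room between neighbours).
- yellow_container (a point): Sealed sample container with a yellow screw cap: a round bottle on a flat foot, 100 mm tall, white body 28 mm across, yellow cap 31 mm across over the top 24 mm; about 50 g. This point is its centre, 50 mm above its underside; z runs up its axis. It starts in a well of the courier rack. Grip it above the rack, fingers closing across the row (no room between neighbours).
- blue_container (a point): Sealed sample container with a blue screw cap: a round bottle on a flat foot, 100 mm tall, white body 28 mm across, blue cap 31 mm across over the top 24 mm; about 50 g. This point is its centre, 50 mm above its underside; z runs up its axis. It starts in a well of the courier rack. Grip it above the rack, fingers closing across the row (no room between neighbours).
- green_container (a point): Sealed sample container with a green screw cap: a round bottle on a flat foot, 100 mm tall, white body 28 mm across, green cap 31 mm across over the top 24 mm; about 50 g. This point is its centre, 50 mm above its underside; z runs up its axis. It starts in a well of the courier rack. Grip it above the rack, fingers closing across the row (no room between neighbours).
- place_red: Empty well marked red (collar, floor disc, edge clips) in the fixed black reception rack: a 44 mm round hole in the top plate over a flat floor. Origin: middle of the well; a container stands 2 mm above it, the plate top is 30 mm above it. z up, y along the row (wells 54 mm apart), x across it (rack 62 mm wide). On its +x side are a low wire handle and, 100 mm off, a label roll 24 mm high.
- place_yellow: Empty well marked yellow (collar, floor disc, edge clips) in the fixed black reception rack: a 44 mm round hole in the top plate over a flat floor. Origin: middle of the well; a container stands 2 mm above it, the plate top is 30 mm above it. z up, y along the row (wells 54 mm apart), x across it (rack 62 mm wide). On its +x side are a low wire handle and, 100 mm off, a label roll 24 mm high.
- place_blue: Empty well marked blue (collar, floor disc, edge clips) in the fixed black reception rack: a 44 mm round hole in the top plate over a flat floor. Origin: middle of the well; a container stands 2 mm above it, the plate top is 30 mm above it. z up, y along the row (wells 54 mm apart), x across it (rack 62 mm wide). On its +x side are a low wire handle and, 100 mm off, a label roll 24 mm high.
- place_green: Empty well marked green (collar, floor disc, edge clips) in the fixed black reception rack: a 44 mm round hole in the top plate over a flat floor. Origin: middle of the well; a container stands 2 mm above it, the plate top is 30 mm above it. z up, y along the row (wells 54 mm apart), x across it (rack 62 mm wide). On its +x side are a low wire handle and, 100 mm off, a label roll 24 mm high.
- courier_rack: White courier rack, fixed: one row of four wells, 54 mm apart: round holes 44 mm across in an 8 mm top plate, over a flat base plate. Origin: centre of its underside; z up, y along the row, x across it. 62 mm across, 234 mm long, top of the plate at 34 mm, floor of the wells 6 mm above the origin. On its +x side a low wire handle (15 mm high); a pen lies along the other side.
- white_container (a point): Sample container with a white cap, same size as the others, already received: it stands in the grey-marked well of the reception rack, somewhere in that row of five wells 54 mm apart, and stays there. This point is its centre, 50 mm above its underside.
Mind the look-alikes: they are no part of the job. Several things have the shape of the place_green; the one meant has the colours described above.

How it is judged (in metres and radians):
At the end, for the whole second after the job is handed in: Each coloured container stands upright (within 7 degrees), at rest on the floor of the well marked with its own colour (centre within 14 mm of the well's middle, which any container standing in that well meets); the white-capped container is upright and within 15 mm of where it started (horizontal distance between red_container and place_red below 0.014 m and z of red_container in the frame of place_red between 0.047 and 0.058 m and angle between each of red_container, yellow_container, blue_container, green_container, white_container's own z axis and vertical below 0.12 rad and linear speed of each of container_red, container_yellow, container_blue, container_green below 0.03 m/s and horizontal distance between yellow_container and place_yellow below 0.014 m and z of yellow_container in the frame of place_yellow between 0.047 and 0.058 m and horizontal distance between blue_container and place_blue below 0.014 m and z of blue_container in the frame of place_blue between 0.047 and 0.058 m and horizontal distance between green_container and place_green below 0.014 m and z of green_container in the frame of place_green between 0.047 and 0.058 m and distance of white_container from where it was at the start of the episode below 0.015 m); the robot touches nothing.
It fails at once if a container is tipped by more than 35 degrees (angle between any of red_container, yellow_container, blue_container, green_container, white_container's own z axis and vertical above 0.61 rad).
It fails at once if a container is dropped (it falls freely from more than about 25 mm) ((linear speed of container_red above 0.7 m/s and contact force between container_red and the fingers below 0.01 N) or (linear speed of container_yellow above 0.7 m/s and contact force between container_yellow and the fingers below 0.01 N) or (linear speed of container_blue above 0.7 m/s and contact force between container_blue and the fingers below 0.01 N) or (linear speed of container_green above 0.7 m/s and contact force between container_green and the fingers below 0.01 N) or (linear speed of container_white above 0.7 m/s and contact force between container_white and the fingers below 0.01 N)).
It fails at once if the white-capped container is lifted or moved from its well (distance of white_container from where it was at the start of the episode above 0.03 m).
It also fails if it takes over 112 s, if anything falls off the work surface, if the arm or the gripper's body presses on something with over 40 N, if the wrist force passes 120 N, or if a joint passes its speed limit or range.

## Working session

There is one attempt and no reset: what is moved stays moved. The work goes in short steps, each a Python script; the robot and the scene stay as the last script left them, time stands still between calls to the robot, and variables do not carry over. Pictures are saved under pics/ and viewed, at most 14 in all, crops included, and the job is handed in when it is done.

```bash
mkdir -p pics; ls
python3 - <<'E'
from plant import bot
import cv2
for n in ("scene","top"):
    cv2.imwrite(f"pics/{n}0.png",bot.camera(n)[:,:,::-1]); c=bot.get_calibration(n); print(n,c)
print(bot.get_calibration("wrist")); s=bot.read_state(); print(s["tcp_pos"],s["eef_rot"],s["t"],s["width"])
E
```

```text
pics
scene {'fx': 391.67678559751545, 'fy': 391.67678559751545, 'cx': 260.9520208641467, 'cy': 186.2954564709694, 'view': array([[-2.75887462e-01,  9.61178760e-01, -4.63680638e-03,
         1.60112346e+02],
       [-7.10210276e-01, -2.00596576e-01,  6.74805436e-01,
         3.57885162e+02],
       [ 6.47678525e-01,  1.89463467e-01,  7.37981113e-01,
        -1.38203989e+03],
       [ 0.00000000e+00,  0.00000000e+00,  0.00000000e+00,
         1.00000000e+00]])}
top {'fx': 374.8976207191312, 'fy': 374.8976207191312, 'cx': 262.0309790879182, 'cy': 190.24350663030722, 'view': array([[ 1.34446733e-02, -9.99688268e-01, -2.10382258e-02,
         1.59459153e+01],
       [ 9.94542133e-01,  1.11924106e-02,  1.03733677e-01,
        -5.80966630e+02],
       [-1.03465871e-01, -2.23180673e-02,  9.94382581e-01,
        -8.77443345e+02],
       [ 0.00000000e+00,  0.00000000e+00,  0.00000000e+00,
         1.00000000e+00]])}
{'fx': 272.39725410662123, 'fy': 272.39725410662123, 'cx': 255.27798618673492, 'cy': 190.66265425171503, 'T_tool_cam': array([[-1.13545595e-03,  9.59868402e-01,  2.80448499e-01,
         7.54259585e+01],
       [ 9.99998777e-01,  1.39153705e-03, -7.13991653e-04,
         6.60378009e-01],
       [-1.07559251e-03,  2.80447346e-01, -9.59868808e-01,
        -1.95241417e+02],
       [ 0.00000000e+00,  0.00000000e+00,  0.00000000e+00,
         1.00000000e+00]])}
[198.56748944 644.64117815 187.44579617] [ 9.88854601e-01 -1.48882717e-01 -4.13624540e-05  7.15804305e-04] 0.1 87.55344825235129
```

View pics/scene0.png

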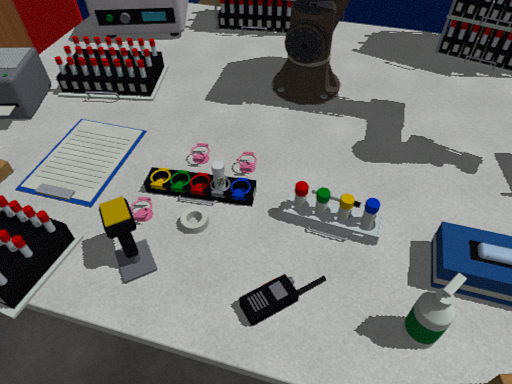

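View pics/top0.png

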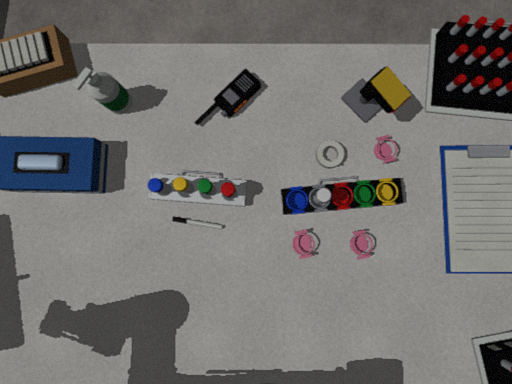

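The top view shows the courier rack at (150–245, 190), with blue, yellow, green and red caps from left to right. The black reception rack is at (282–403, 195), with wells blue, grey with the white bottle, red, green and yellow. The pink rings at (305,243), (362,243) and (386,150) are loose look-alikes; they are not green and not in the rack. I'll confirm this with an enlarged crop while measuring.

```bash
cat > h.py <<'E'
import numpy as np, cv2
from plant import bot
from scipy.spatial.transform import Rotation as R
HUE={"red":(0,8),"yellow":(20,35),"green":(45,80),"blue":(105,130)}
def mask(rgb,c):
    hsv=cv2.cvtColor(rgb,cv2.COLOR_RGB2HSV); lo,hi=HUE[c]
    m=cv2.inRange(hsv,(lo,140,60),(hi,255,255))
    if c=="red": m|=cv2.inRange(hsv,(172,140,60),(180,255,255))
    return m
def cam_pose(n,s=None):
    c=bot.get_calibration(n)
    if n!="wrist": return c,np.linalg.inv(c["view"])
    T=np.eye(4); T[:3,:3]=R.from_quat(s["eef_rot"]).as_matrix(); T[:3,3]=s["tcp_pos"]
    return c,T@c["T_tool_cam"]
def ray(uv,z,c,T):
    d=T[:3,:3]@np.array([(uv[0]-c["cx"])/c["fx"],-(uv[1]-c["cy"])/c["fy"],-1])
    return T[:3,3]+d*(z-T[2,3])/d[2]
def blobs(m,amin=15):
    cs,_=cv2.findContours(m,cv2.RETR_EXTERNAL,cv2.CHAIN_APPROX_NONE)
    out=[]
    for k in cs:
        x,y,w,h=cv2.boundingRect(k)
        if w*h>=amin: out.append((x,y,w,h,cv2.contourArea(k)))
    return out
E
python3 - <<'E'
from h import *
im=cv2.cvtColor(cv2.imread("pics/top0.png"),cv2.COLOR_BGR2RGB); c,T=cam_pose("top")
for k in HUE:
    for x,y,w,h,a in blobs(mask(im,k)):
        if 130<x<410 and 160<y<220:
            z=106 if x<255 else 34
            p=ray((x+w/2-.5,y+h/2-.5),z,c,T); print(k,(x,y,w,h),p.round(1))
cv2.imwrite("pics/crop1.png",cv2.resize(im[130:265,270:415,::-1],None,fx=4,fy=4,interpolation=cv2.INTER_CUBIC))
E
```

```text
red (332, 182, 21, 28) [ 569.8 -168.9   34. ]
red (221, 182, 14, 15) [574.8  98.3 106. ]
yellow (376, 178, 23, 28) [ 580.7 -276.2   34. ]
yellow (173, 177, 15, 14) [585.9 204.9 106. ]
green (354, 181, 22, 26) [ 575.3 -222.6   34. ]
green (198, 179, 13, 14) [582.  150.9 106. ]
blue (286, 187, 22, 27) [557.7 -60.   34. ]
blue (148, 178, 15, 14) [583.1 260.9 106. ]
```

View pics/crop1.png

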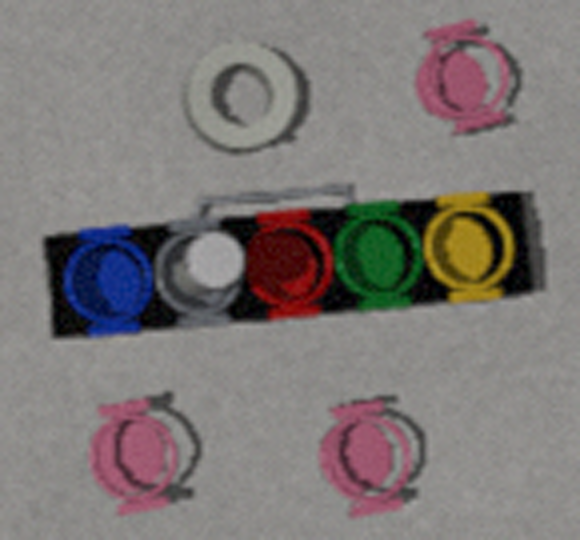

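The crop confirms it. The green-marked well of the black rack is at top-view pixel (364,194), and the pink rings are loose decoys. Well spacing measures about 54 mm, as specified. Next I'll look from above both racks with the wrist camera.

```bash
cat >> h.py <<'E'
def down(psi,flip=False):
    return R.from_matrix(np.array([[-np.sin(psi),np.cos(psi),0],[np.cos(psi),np.sin(psi),0],[0,0,-1]]).T).as_quat() if not flip else down(psi+np.pi)
E
python3 - <<'E'
from h import *
for f in (0,1):
  for p,ps in (((583,261,200),-.045),((575,98,200),-.045),((557,-60,200),.106),((580,-276,80),.106)):
    q=bot.solve_ik(p,down(ps,f)); print(f,p,None if q is None else np.round(q,2))
E
```

```text
0 (583, 261, 200) [ 0.73  0.29 -0.06  0.   -1.22  2.37]
0 (575, 98, 200) [ 0.5   0.2  -0.18  0.   -1.19  2.59]
0 (557, -60, 200) [ 0.24  0.16 -0.23  0.   -1.18  3.01]
0 (580, -276, 80) [-0.14  0.39 -0.2   0.   -0.98 -2.89]
1 (583, 261, 200) [ 0.73  0.29 -0.06  0.   -1.22 -0.77]
1 (575, 98, 200) [ 0.5   0.2  -0.18  0.   -1.19 -0.55]
1 (557, -60, 200) [ 0.24  0.16 -0.23  0.   -1.18 -0.14]
1 (580, -276, 80) [-0.14  0.39 -0.2   0.   -0.98  0.25]
```

Run:
```python
from h import *
for i,(p,ps) in enumerate((((582,180,240),-.045),((568,-168,240),.106))):
    bot.move_ptp(p,down(ps,1)); bot.pause(.3)
    s=bot.read_state(); im=bot.camera("wrist"); cv2.imwrite(f"pics/w{i}.png",im[:,:,::-1]); c,T=cam_pose("wrist",s)
    for k in HUE:
        for x,y,w,h,a in blobs(mask(im,k),60):
            print(i,k,(x,y,w,h),a,ray((x+w/2-.5,y+h/2-.5),34 if i else 106,c,T).round(1))
print(s["t"])
```

```text
0 red (246, 92, 26, 28) 518.5 [573.8  97.9 106. ]
0 yellow (371, 371, 14, 13) 41.5 [404.2 513.2 106. ]
0 yellow (230, 303, 35, 8) 155.5 [601.9 372.3 106. ]
0 yellow (342, 298, 170, 13) 1633.5 [344.9 380.  106. ]
0 yellow (394, 256, 22, 32) 257.5 [382.1 325.2 106. ]
0 yellow (96, 243, 22, 45) 381.5 [790.  296.2 106. ]
0 yellow (242, 180, 24, 27) 432.5 [584.6 202.8 106. ]
0 green (243, 139, 25, 25) 421.5 [580.3 150.1 106. ]
0 blue (247, 226, 23, 20) 326.0 [581.4 261.7 106. ]
1 red (234, 146, 44, 34) 1047.0 [ 567.5 -170.5   34. ]
1 red (58, 30, 46, 49) 222.5 [ 815.9 -291.7   34. ]
1 yellow (371, 370, 14, 14) 90.5 [291.4 216.6  34. ]
1 yellow (345, 298, 167, 13) 1646.5 [241.5  46.1  34. ]
1 yellow (394, 254, 22, 34) 272.5 [299.5 -14.8  34. ]
1 yellow (96, 244, 22, 44) 364.5 [795.9  28.1  34. ]
1 yellow (233, 65, 47, 42) 1400.5 [ 578.2 -277.4   34. ]
1 yellow (0, 28, 90, 95) 4756.0 [ 866.5 -260.2   34. ]
1 green (234, 108, 44, 37) 1137.0 [ 573.1 -223.2   34. ]
1 blue (236, 220, 40, 25) 237.0 [555.6 -58.4  34. ]
4.225
```

View pics/w0.png

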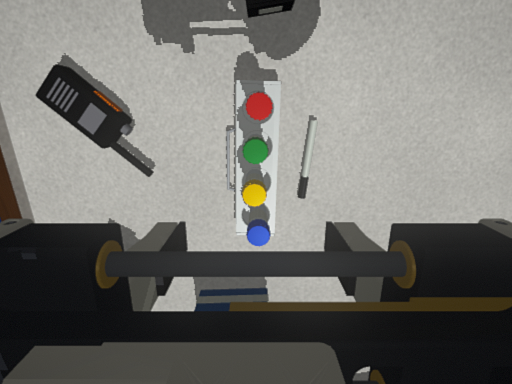

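View pics/w1.png

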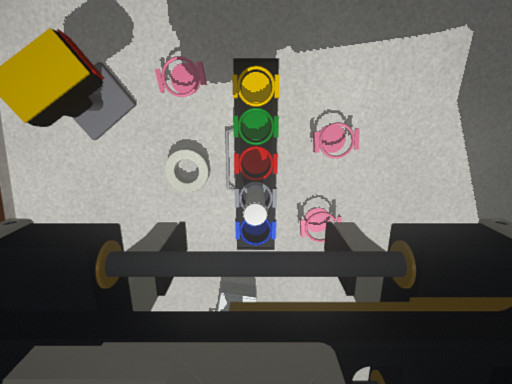

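The wrist view agrees with the top view to within 2 mm. It shows caps at (259,107) red, (255,151) green, (254,194) yellow and (258,236) blue, and the reception wells at yellow (256,86), green (256,126), red (256,163) and blue (256,230). I'll fit the well row with a 54 mm pitch and move the first container, gripping by the cap.

```bash
cat >> h.py <<'E'
CAP={"red":(574.3,98.1),"yellow":(585.2,203.9),"green":(581.1,150.5),"blue":(582.2,261.3)}
_i=np.array([0,2,3,4,2,3,4]); _w=np.array([(557.7,-60),(569.8,-168.9),(575.3,-222.6),(580.7,-276.2),(567.5,-170.5),(573.1,-223.2),(578.2,-277.4)])
_f=np.polyfit(_i,_w,1); _mid=_f[0]*3+_f[1]; _u=_f[0]/np.linalg.norm(_f[0])
WELL={k:_mid+54*_u*(n-3) for k,n in {"blue":0,"red":2,"green":3,"yellow":4}.items()}
PSI=np.arctan2(_u[0],-_u[1])
GZ,UP=76,200
def transfer(k):
    a,b=CAP[k],WELL[k]; qa,qb=down(-.045,1),down(PSI,1)
    bot.move_gripper(75); bot.move_ptp([*a,UP],qa); bot.line_to([*a,GZ],120)
    bot.move_gripper(20,15); s=bot.read_state(); print(k,"grip",s["width"].__round__(1),s["finger_force"],s["tcp_pos"].round(1))
    if s["width"]<26: raise SystemExit("missed")
    f0=s["contact_force"]
    bot.line_to([*a,UP],120); bot.line_to([*b,UP],200,qb); bot.pause(.3)
    print(" held",bot.read_state()["width"].__round__(1))
    bot.line_to([*b,GZ+12],100); bot.line_to([*b,GZ+1],25); bot.pause(.2)
    s=bot.read_state(); print(" down",s["tcp_pos"].round(1),(s["contact_force"]-f0).round(1))
    bot.move_gripper(75); bot.pause(.2); bot.line_to([*b,UP],120); print(" t",bot.read_state()["t"])
E
python3 - <<'E'
from h import *
print(WELL,PSI,_f if 0 else "")
transfer("yellow")
cv2.imwrite("pics/t1.png",cv2.resize(bot.camera("scene")[140:250,130:400,::-1],None,fx=2.9,fy=2.9,interpolation=cv2.INTER_CUBIC))
E
```

```text
{'blue': array([557.86918746, -61.82634795]), 'red': array([ 568.68322509, -169.2835794 ]), 'green': array([ 574.0902439 , -223.01219512]), 'yellow': array([ 579.49726272, -276.74081085])} 0.10029805487745151 
yellow grip 19.9 0.0 [585.2 203.9  76. ]missed
```

Run:
```python
from h import *
s=bot.read_state(); print(s["width"],s["t"],s["finger_force"],s["contact_force"])
cv2.imwrite("pics/t1.png",cv2.resize(bot.camera("scene")[110:270,230:430,::-1],None,fx=3.7,fy=3.7,interpolation=cv2.INTER_CUBIC))
```

```text
19.91751437080939 8.4 0.0 [0.04337267 0.32585046 0.54262634]
```

View pics/t1.png

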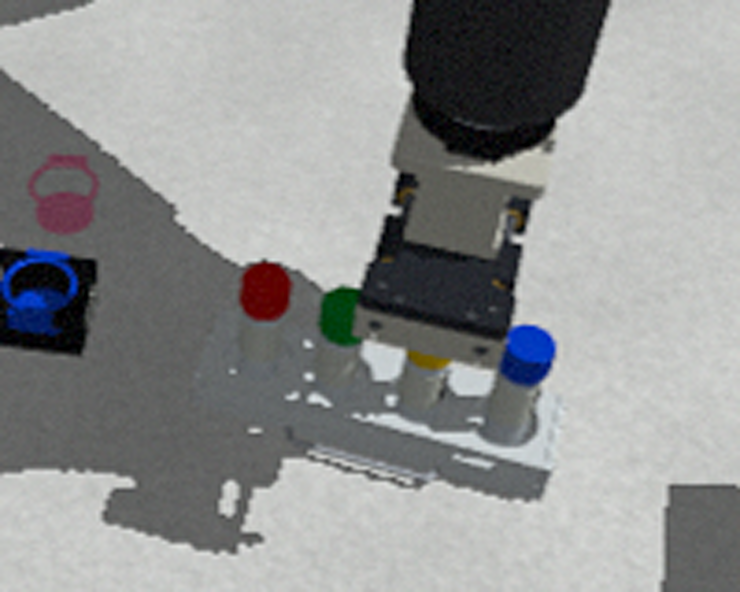

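Run:
```python
from h import *
sc=cv2.imread("pics/scene0.png")[:,:,::-1].copy(); tp=cv2.imread("pics/top0.png")[:,:,::-1].copy()
pr={}
for n,im in (("scene",sc),("top",tp)):
    c,T=cam_pose(n)
    for k in HUE:
        for x,y,w,h,a in blobs(mask(im,k),60):
            if (n=="scene" and 285<x<385 and 175<y<225) or (n=="top" and 130<x<250 and 160<y<220): pr.setdefault(k,[]).append(((x+w/2-.5,y+h/2-.5),c,T,(x,y,w,h)))
for k,v in pr.items():
    A=[];b=[]
    for uv,c,T,_ in v:
        o=T[:3,3]; d=ray(uv,0,c,T)-o; d/=np.linalg.norm(d); P=np.eye(3)-np.outer(d,d); A.append(P);b.append(P@o)
    print(k,[q[3] for q in v],np.linalg.lstsq(np.vstack(A),np.hstack(b),rcond=None)[0].round(1))
c=bot.get_calibration("scene")
for p in ((585,204,76),(585,204,94),(585,204,142)):
    q=c["view"]@[*p,1]; print(p,c["cx"]-c["fx"]*q[0]/q[2],c["cy"]+c["fy"]*q[1]/q[2])
im=bot.camera("wrist"); cv2.imwrite("pics/w2.png",im[:,:,::-1])
```

```text
red [(295, 181, 14, 15), (221, 182, 14, 15)] [575.6  98.5  98.9]
yellow [(340, 194, 15, 16), (173, 177, 15, 14)] [587.  206.4  97.6]
green [(317, 188, 13, 15), (198, 179, 13, 14)] [583.1 151.2  98.6]
blue [(365, 198, 15, 16), (148, 178, 15, 14)] [584.1 262.4  98.5]
(585, 204, 76) 344.7908288171874 206.65703311402117
(585, 204, 94) 345.9984738450971 201.6443097204795
(585, 204, 142) 349.40131241442054 187.5197216944614
```

View pics/w2.png

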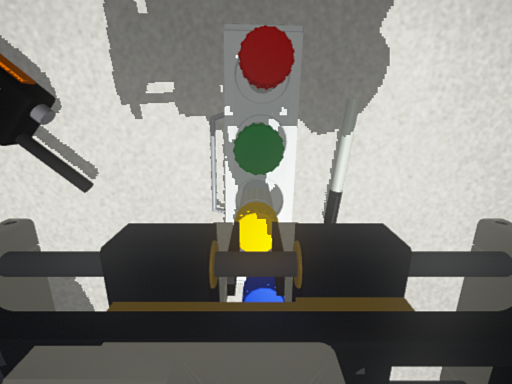

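The yellow cap at (255,226) does lie between the pads at about (227) and (284), although the reported width is 19.9 and the finger force is 0. I'll close further and read the state again.

Run:
```python
from h import *
for w,f in ((10,15),(0,20),(60,20)):
    r=bot.move_gripper(w,f); bot.pause(.2); s=bot.read_state(); print(w,r,s["width"],s["finger_force"],s["contact_force"].round(2),s["t"])
    cv2.imwrite(f"pics/g{w}.png",bot.camera("wrist")[:,:,::-1])
a=np.hstack([cv2.imread(f"pics/{n}.png")[180:320,180:330] for n in ("w2","g0","g60")])
cv2.imwrite("pics/g.png",cv2.resize(a,None,fx=1.75,fy=1.75))
```

```text
10 False 10.359365979787729 0.0 [0.2  0.65 0.34] 9.1667
0 False 0.4535235343886675 0.0 [-0.36  0.04  0.56] 9.8583
60 False 60.14071451425749 0.0 [0.51 0.39 0.41] 11.2083
```

View pics/g.png

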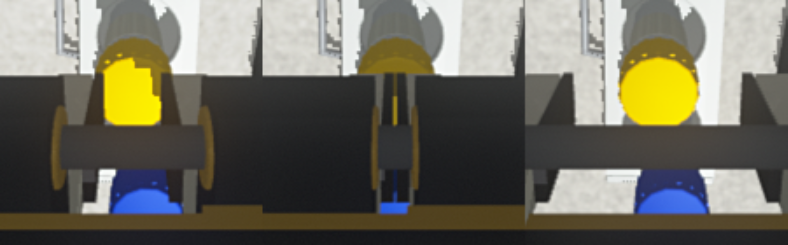

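With the fingers closed to 0 (centre panel) they pass above the cap: the finger tips appear at row 222, where a tip at the stated TCP would appear at about row 202. That puts the real tips roughly 35–40 mm behind the reported TCP. I'll check where the body sits with the scene picture before going lower.

Run:
```python
from h import *
from scipy.optimize import least_squares
c=bot.get_calibration("scene"); s=bot.read_state(); M=R.from_quat(s["eef_rot"]).as_matrix()
for d in (-66,-85,-103):
  for sx in (39,-39):
    q=c["view"]@[*(s["tcp_pos"]+M@[sx,-96.5,d]),1]; print(d,sx,"crop px",((c["cx"]-c["fx"]*q[0]/q[2]-230)*3.7).round(),((c["cy"]+c["fy"]*q[1]/q[2]-110)*3.7).round())
im=bot.camera("scene"); cv2.imwrite("pics/t2.png",cv2.resize(im[110:270,230:430,::-1],None,fx=3.7,fy=3.7,interpolation=cv2.INTER_CUBIC))
```

```text
-66 39 crop px 341.0 393.0
-66 -39 crop px 482.0 428.0
-85 39 crop px 345.0 371.0
-85 -39 crop px 489.0 407.0
-103 39 crop px 349.0 350.0
-103 -39 crop px 495.0 386.0
```

View pics/t2.png

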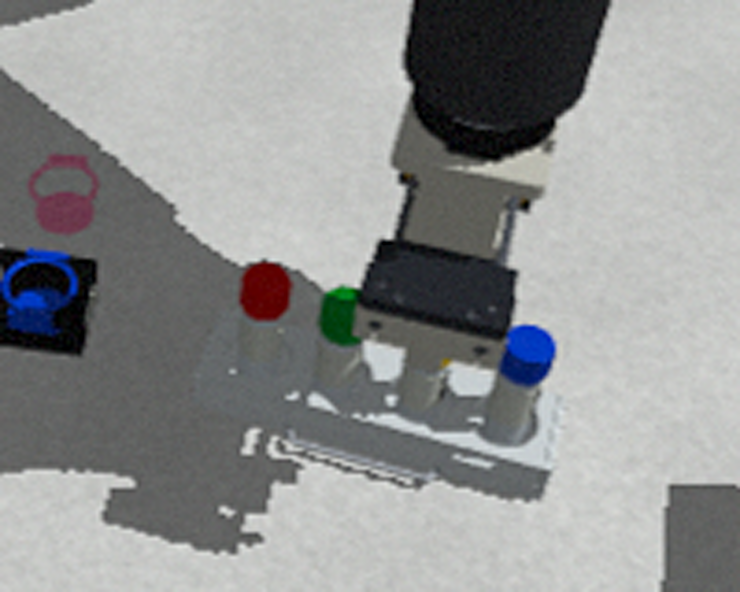

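The body's lower front edge at (355,335)–(497,365) also sits about 40 mm higher than a stated-TCP tool would put it, so the whole gripper ends about 38 mm short of the reported TCP. I'll go down in steps, watch the force, and close gently.

Run:
```python
from h import *
a=CAP["yellow"]
for z in (66,58,50,44,40):
    bot.line_to([*a,z],60); s=bot.read_state(); print(z,s["contact_force"].round(1))
    if np.linalg.norm(s["contact_force"])>4: break
r=bot.move_gripper(20,10); bot.pause(.2); s=bot.read_state(); print(r,s["width"],s["finger_force"],s["contact_force"].round(1),s["t"])
cv2.imwrite("pics/t3.png",cv2.resize(bot.camera("scene")[110:270,230:430,::-1],None,fx=3.7,fy=3.7,interpolation=cv2.INTER_CUBIC))
```

```text
66 [-0.   0.9 -0.1]
58 [ 0.1 -0.6  0. ]
50 [ 0.2  1.1 -0. ]
44 [ 0.5  0.1 -0.1]
40 [-0.3 -0.2 -0.9]
False 30.55166734813586 10.000091046094894 [-1.  -0.1  1.1] 13.4833
```

View pics/t3.png

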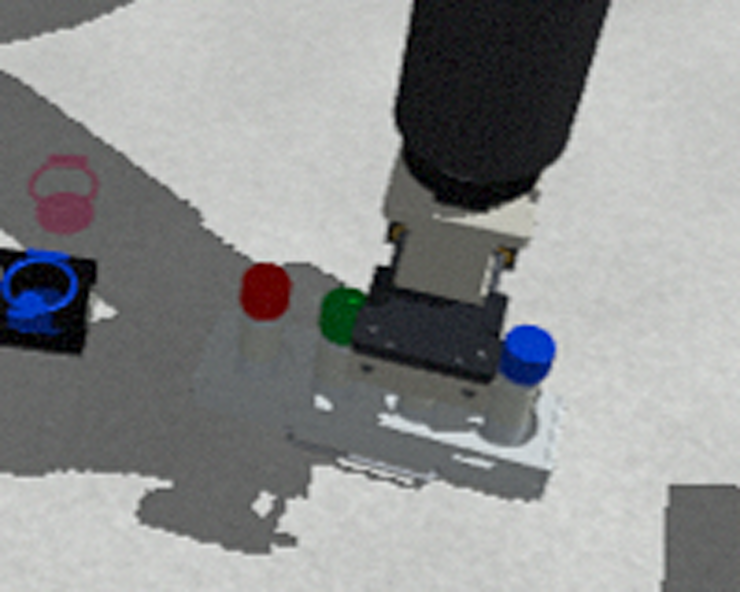

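The cap is now gripped (width 30.6 mm, 10 N). I'll set the grasp height to 40 and continue with a force-guarded set-down.

```bash
python3 - <<'E'
t=open("h.py").read()
t=t.replace("GZ,UP=76,200","GZ,UP=40,168").replace("def transfer(k):","def transfer(k,held=False):")
t=t.replace("""    bot.move_gripper(75); bot.move_ptp([*a,UP],qa); bot.line_to([*a,GZ],120)
""","""    if not held: bot.move_gripper(75); bot.move_ptp([*a,UP],qa); bot.line_to([*a,GZ],120)
""").replace("    bot.line_to([*b,GZ+12],100); bot.line_to([*b,GZ+1],25); bot.pause(.2)\n","""    fh=bot.read_state()["contact_force"]; bot.line_to([*b,GZ+8],100)
    for z in (6,4,3,2,1,0,-1,-2):
        bot.line_to([*b,GZ+z],20); bot.pause(.1); df=bot.read_state()["contact_force"]-fh
        if df[2]>4: break
""").replace("-f0","-fh")
open("h.py","w").write(t)
E
python3 - <<'E'
from h import *
transfer("yellow",True)
cv2.imwrite("pics/t4.png",cv2.resize(bot.camera("top")[150:240,130:420,::-1],None,fx=2.7,fy=2.7,interpolation=cv2.INTER_CUBIC))
E
```

```text
yellow grip 30.7 15.00009834766388 [585.2 203.9  40.1]
 held 30.7
 down [ 579.8 -277.    40. ] [-1.   1.   7.2]
 t 23.95
```

View pics/t4.png

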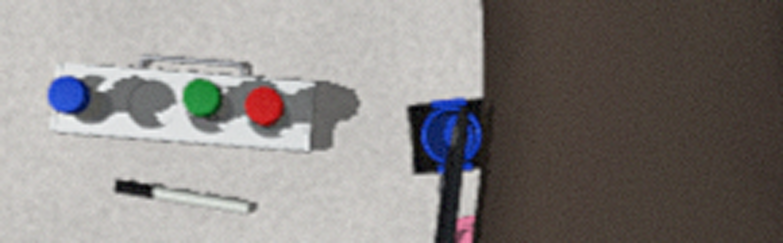

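Yellow left the courier rack (its well at (150,100) is empty) and touched down at exactly the floor height. The arm hides the other rack. On to the rest.

Run:
```python
from h import *
for k in ("green","red","blue"): transfer(k)
bot.line_to([430,330,300],250) if 0 else bot.move_ptp([420,420,250],down(0,1))
im=bot.camera("top"); c,T=cam_pose("top")
for k in HUE:
    for x,y,w,h,a in blobs(mask(im,k)):
        if 130<x<415 and 150<y<225: print(k,(x,y,w,h),a,ray((x+w/2-.5,y+h/2-.5),106,c,T).round(1),WELL[k].round(1))
a=cv2.resize(im[160:230,275:415,::-1],(780,390),interpolation=cv2.INTER_CUBIC)
s=bot.camera("scene")[150:225,135:395,::-1]
cv2.imwrite("pics/end.png",cv2.resize(np.vstack([a[:, :],cv2.resize(s,(780,210),interpolation=cv2.INTER_CUBIC)]),(780,600)))
print(bot.read_state()["t"])
```

```text
green grip 30.4 15.00001922249794 [581.1 150.5  40. ]
 held 30.6
 down [ 574.4 -223.2   40. ] [-2.9  2.   6.7]
 t 37.45
red grip 30.3 14.99994233250618 [574.3  98.1  40. ]
 held 30.5
 down [ 569.1 -169.4   39.9] [-2.9  1.1  7.1]
 t 50.0083
blue grip 30.7 15.000033527612686 [582.2 261.3  40. ]
 held 30.8
 down [558.2 -61.9  39.9] [-2.4 -0.4  6.8]
 t 63.2167
red (332, 182, 23, 28) 443.5 [ 563.2 -157.3  106. ] [ 568.7 -169.3]
yellow (378, 178, 25, 28) 338.5 [ 573.2 -260.5  106. ] [ 579.5 -276.7]
green (356, 180, 23, 27) 246.0 [ 569.4 -210.   106. ] [ 574.1 -223. ]
blue (286, 187, 22, 27) 417.0 [552.1 -55.  106. ] [557.9 -61.8]
65.1583
```

View pics/end.png

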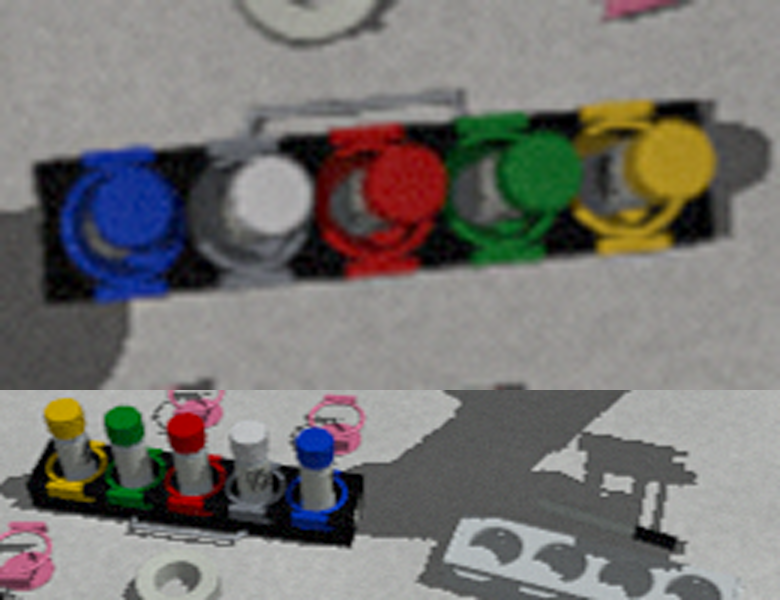

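All four stand upright in their matching wells: yellow (670,160), green (540,170), red (405,185) and blue (133,205). The white one at (270,195) hasn't moved. Handing in.

```bash
python3 -c "
from plant import bot
print(bot.close_job())"
```

```text
the job is handed in; nothing more can be done
None
```

I moved all four containers into the wells matching their cap colours and handed the job in at about 65 s of the 112 s limit; the last pictures show all five upright and the white-capped one undisturbed, but the hand-in returned no verdict.

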